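# Dock the blue drive and switch the dock's power on

### The arm

A 6-joint arm with a two-finger parallel gripper is mounted at the origin on the work surface. World frame = base frame: x ahead of the robot, y to its left, z up, the work surface at z = 0. Lengths are in m, angles in rad, forces in N, time in s.
With the tool pointing down it reaches from about 0.4 to 0.825 m from the base axis. Payload 7 kg.
Tool frame: the origin (TCP) lies at the very end of the fingers, on their centre line; the grasp point (between the pads) lies arm.hold_point_z behind it (arm.hold_point_z is the distance from the TCP to the grasp point, in m); z points along the fingers, y is the line along which they close (so a half turn about z gives the same grasp; the last joint's range is limited). The gripper opens to 88 mm and grips with 3 to 60 N. Pads are 19 mm wide; open, the fingers measure 130 mm over their backs; the gripper's body (78 mm by 193 mm) begins 47 mm behind the grasp point.
Start: joints at [-0.975, 0.359, 0.012, 0, -1.224, -0.288], TCP at [0.204, -0.643, 0.227] pointing down, gripper open.
Joint ranges: [-3.07, 3.07], [-1.43, 2.12], [-1.02, 1.25], [-3.03, 1.67], [-3.05, -0], [-3.03, 3.03]. Speed limits (rad/s): [2.39, 2.39, 3.01, 3.14, 3.14, 3.14].

### API

Orientations are given as [roll, pitch, yaw] about the fixed x, y, z axes, in that order (R = Rz(yaw) Ry(pitch) Rx(roll)).
In Python, from station import arm gives the robot as it stands.
- The arm moves only by the shell command python3 nudge.py FILE [FORCE], which reads ROWS from the file FILE. ROWS is a JSON list that holds a single list of rows (three levels of brackets), with 1 to 20 rows, each of 5 numbers: the finger opening in m, then dx, dy, dz in units of 100 mm, then a turn about the tool's z in units of 0.2 rad; each row is the pose to reach, as a shift and turn from the pose commanded when the command began, along the tool's axes at that moment; what a row does not reach only later rows make up. A row lasts 1/12 s, in which the tool goes at most 0.0417 m and 0.125 rad, less where a joint would pass 70% of its speed; a pose out of reach is approached as far as the arm can. The fingers move at their own pace and stop on an object; FORCE is the grip in N (left out, the last holds). Time passes only in rows, so rows that do not move let the fingers close. It prints the time, the measured TCP pose, the force, the opening and the grip force at its end. Input that does not fit is refused with a message, and nothing moves.
- arm.get_state(): the state, without advancing time (a new reading comes with each control period).
- arm.grab_frame(name): name is "scene" or "top" or "wrist"; returns the picture (400x640x3 uint8, red, green, blue); there is no depth.
- arm.camera_params(name): a dict with "fx", "fy", "cx", "cy" (pixels), "D" ([k1, k2, p1, p2, k3] as OpenCV has them; the pictures are not rectified), "T" (4x4, takes a point from camera to world coordinates); the wrist camera has in their place "hand_eye" (4x4, takes a point from camera to tool coordinates, whose origin is the TCP and whose axes are the flange's). Camera axes: x right, y down, z forward; pixel columns grow to the right and rows downward; lengths in m; the calibration is good to about 2 mm. A picture is of the moment at which its call begins: read the wrist's pose just before it. camera_params takes no time and is no camera call.
- arm.job_done(): hands the job in; it is judged then, once.
The state is a dict: "t": time; "q": joint angles; "qd": joint speeds; "joint_efforts": joint torques, N m; "eef_pos": TCP position; "ee_rot": TCP orientation; "force": force on the tool from outside, world axes, zero at the start; "moment": the same for the moment, N m; "width": finger opening in m; "gripper_force": force on a finger pad.
Only numpy, scipy, OpenCV 4.12 (cv2) and the standard library are available. Lean on these libraries where they do the work, as an engineer would, in place of code of your own. Each camera call takes 0.05 s, during which the arm holds its last target. There are 200 camera calls.

### The job

Take the blue drive out of the rack and stand it upright in the slot of the black dock, lowered fully home before you let go (do not drop it). Then lift the orange guard flap of the white switch box right up, flip the toggle beneath it fully over to its green mark and lower the flap fully shut again. Leave the other two drives and the things on the desk where they are.

Things in the scene. Friction and masses are not known exactly. Their poses are not given: they have to be found in the camera images.
- drive_blue: Blue plastic drive cartridge with silver side panels, an upright slab 80 (x) by 16 (y, thickness) by 120 mm (z), 0.18 to 0.35 kg. Origin: centre of its underside, z up. It stands in one of the rack's three slots (which one varies), its underside 10 mm above the desk, its top 130 mm above the desk. Either way round is right.
- drive_grey: Grey drive of the same shape and origin, in another slot of the rack; stays there.
- drive_green: Green drive of the same shape and origin, in another slot of the rack; stays there.
- rack: Dark wood rack fixed to the desk, 104 (x) by 150 (y) by 35 mm high, origin at the centre of its underside. Three slots open at the top, each 84 (x) by 20 mm (y) and 25 mm deep, centred at y = -50, 0 and +50 mm in the rack's frame, so neighbouring drives have 34 mm of air between them. Place and yaw vary.
- dock: Black dock with an aluminium foot, fixed to the desk, 116 (x) by 72 (y) by 65 mm high, origin at the centre of its underside. One slot, open at the top and outlined in white, 84 (along dock x) by 20 mm (along dock y), 38 mm deep, its mouth chamfered by 3 mm. Place and yaw vary.
- dock_floor (a point): Centre of the floor of the dock's slot, 27 mm above the desk and 38 mm below the dock's top; axes those of the dock: x along the slot, y across it, z up. A drive that is home has its underside here and its top 147 mm above the desk.
- switch_box: White switch box fixed to the desk, 100 (x) by 120 (y) mm, origin at the centre of its underside, front towards -x. A solid block 45 mm high carries the toggle on its top; a cheek 7 mm thick along each y side and a 6 mm wall along the back (+x) side rise to 75 mm, leaving a bay 106 mm wide in y, open at the front once the flap is up. Place and yaw vary.
- guard (a joint): Hinge of the translucent orange guard flap, rad: 0 shut (lying on the cheeks, starts so), 1.8 fully open (just past upright, leaning back). Its axis is the box's y axis through point guard_hinge; opening lifts its front (-x) edge up and over towards +x. It takes about 0.1 N m and stays where it is left.
- guard_hinge (a point): Middle of the flap's hinge line, at the back top of the switch box (box frame x +46, y 0, z 76 mm); axes turn with the flap, y along the hinge; when shut they are those of the box. The flap reaches 98 mm forward of it and is 104 mm wide and 4 mm thick, with a front skirt 12 mm deep.
- guard_tab (a point): Grip point on the flap's solid orange tab, which juts 40 mm forward (-x in the flap's frame) from the middle of the front edge, 10 mm wide (y) and 12 mm thick (z). The point is 28 mm out from the front edge, at x -126, z -2 mm from guard_hinge in the flap's frame; 74 mm above the desk when shut. Pinched across y from above, the tab turns between the pads as the flap swings.
- toggle (a joint): Steel toggle's hinge, rad: 0 off (leans 0.45 rad towards the box's front, to the red mark), 0.9 on (leans 0.45 rad to the back, to the green mark); starts at 0 to 0.08. Stays where it is left; about 1 to 2 N at the tip moves it.
- toggle_tip (a point): Centre of the 12 mm ball at the toggle's tip, 25 mm from its pivot; the pivot is at box frame x -10, y 0, z 46 mm. The tip moves along the box's x from about -21 mm (off) to +1 mm (on), about 69 mm above the desk at both ends.
- mouse: Black computer mouse, 100 (x) by 60 by 30 mm, origin under its centre; leave alone.
- notes: Yellow note block 52 x 52 x 20 mm, origin under its centre; leave alone.
- mug: White mug, 80 mm across, 92 mm high, origin under its centre; leave alone.
- stapler: Red and black stapler 125 x 34 x 46 mm, origin under its centre; leave alone.
- tape_roll: Clear tape roll lying flat, 72 mm across, 24 mm high, origin under its centre; leave alone.
- pen_pot: Blue round pen pot with pens, 112 mm across, 145 mm high with its pens, origin under its centre; leave alone.

How it is judged:
By the outcome, as a careful person would: the job done as asked, in the order asked, and still so for the second after the job is handed in, with the robot touching nothing.
It also fails if it takes over 72 s, if anything falls off the work surface, if the arm or the gripper's body presses on something with over 40 N, if the wrist force passes 120 N, or if a joint passes its speed limit or range.

## Working session

There is one attempt and no reset: what is moved stays moved. The work goes in short steps, Python scripts to look and compute and a shell command to move; the robot and the scene stay as the last step left them, time stands still between calls to the robot, and variables do not carry over. Pictures are saved under pics/ and viewed, at most 10 in all, crops included, and the job is handed in when it is done.

```bash
ls; mkdir -p pics; python3 - <<'E'
from station import arm
import cv2,numpy as np
for n in("scene","top","wrist"):
    cv2.imwrite(f"pics/{n}0.png",arm.grab_frame(n)[:,:,::-1]);p=arm.camera_params(n);print(n,{k:np.round(v,4).tolist() for k,v in p.items()})
print(arm.get_state(),arm.hold_point_z)
E
```

```text
nudge.py
pics
station.py
scene {'fx': 370.4366, 'fy': 370.4366, 'cx': 316.3906, 'cy': 195.5867, 'D': [-0.0519, 0.0, 0.0, 0.0, 0.0], 'T': [[0.0104, 0.8493, -0.5278, 1.283], [0.9999, -0.0124, -0.0003, -0.0115], [-0.0068, -0.5278, -0.8494, 1.227], [0.0, 0.0, 0.0, 1.0]]}
top {'fx': 397.6933, 'fy': 397.6933, 'cx': 328.3541, 'cy': 194.9357, 'D': [-0.067, 0.0, 0.0, 0.0, 0.0], 'T': [[0.0036, -0.9961, 0.0884, 0.4695], [-1.0, -0.0033, 0.0032, -0.0128], [-0.0029, -0.0884, -0.9961, 1.2252], [0.0, 0.0, 0.0, 1.0]]}
wrist {'fx': 280.1899, 'fy': 280.1899, 'cx': 318.1127, 'cy': 202.1828, 'D': [-0.0434, 0.0, 0.0, 0.0, 0.0], 'hand_eye': [[0.0008, -0.9609, -0.277, 0.0752], [1.0, 0.0007, 0.0002, -0.0015], [-0.0, -0.277, 0.9609, -0.1587], [0.0, 0.0, 0.0, 1.0]]}
{'t': 0.15, 'q': array([-9.74903317e-01,  3.59226587e-01,  1.13006533e-02, -2.55625877e-04,
       -1.22410089e+00, -2.88082929e-01]), 'qd': array([ 0.00044482, -0.00280544,  0.00345951, -0.00119574,  0.00108319,
        0.00193113]), 'joint_efforts': array([-2.17356239e-03, -5.83273780e+01,  2.93291652e+01,  7.00120255e+00,
        8.84441484e-03, -1.03400700e-04]), 'eef_pos': array([ 0.20436604, -0.64294594,  0.22584863]), 'ee_rot': array([ 3.14034458e+00, -1.19197960e-04, -2.83386951e+00]), 'force': array([-0.55199902,  0.49723875,  0.19100796]), 'moment': array([ 0.01620304, -0.01730877,  0.01252753]), 'gripper_force': 0.0, 'width': 0.08766610752348483} 0.0188
```
```bash
python3 - <<'E'
import cv2,numpy as np
a=cv2.imread("pics/top0.png");b=cv2.imread("pics/scene0.png")
cv2.imwrite("pics/a.png",cv2.resize(a,(800,500),interpolation=2));cv2.imwrite("pics/b.png",cv2.resize(b,(800,500),interpolation=2))
E
```

View pics/top0.png

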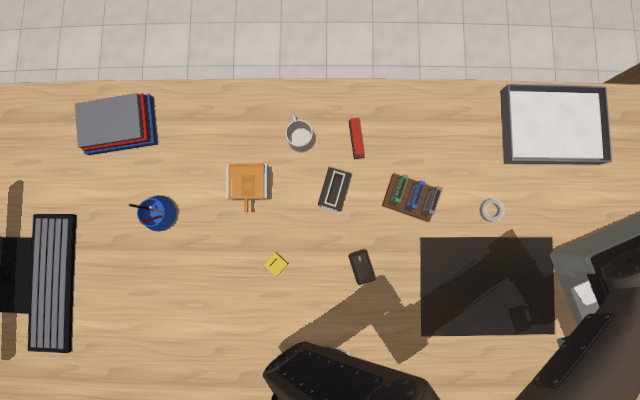

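View pics/scene0.png

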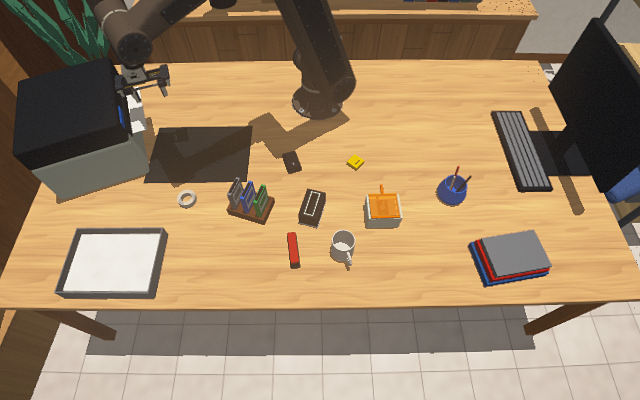

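The top view shows the rack at (412,197) with the blue drive in the middle slot, the dock at (335,189) and the switch box at (248,182). I'll enlarge crops of both views.

```bash
python3 - <<'E'
import cv2,numpy as np
a=cv2.imread("pics/top0.png")[150:230,220:450];b=cv2.imread("pics/scene0.png")[165:240,220:410]
A=cv2.resize(a,(800,278),interpolation=2);B=cv2.resize(b,(800,316),interpolation=2)
cv2.imwrite("pics/c.png",np.vstack([A,B]))
E
cat > h.py <<'E'
from station import arm
import cv2,numpy as np
from scipy.spatial.transform import Rotation as R
def cam(n,st=None):
    p=arm.camera_params(n);K=np.array([[p['fx'],0,p['cx']],[0,p['fy'],p['cy']],[0,0,1]])
    if n=='wrist':
        T=np.eye(4);T[:3,:3]=R.from_euler('xyz',st['ee_rot']).as_matrix();T[:3,3]=st['eef_pos'];T=T@np.array(p['hand_eye'])
    else:T=np.array(p['T'])
    return K,np.array(p['D']),T
def ray(c,uv):
    K,D,T=c;x=cv2.undistortPoints(np.array([[uv]],float),K,D)[0,0]
    return T[:3,3],T[:3,:3]@np.array([x[0],x[1],1])
def onz(c,uv,z):
    o,d=ray(c,uv);return o+d*(z-o[2])/d[2]
def tri(c1,uv1,c2,uv2):
    (o,d),(p,e)=ray(c1,uv1),ray(c2,uv2)
    s=np.linalg.lstsq(np.stack([d,-e],1),p-o,rcond=None)[0]
    a,b=o+d*s[0],p+e*s[1];return (a+b)/2,np.linalg.norm(a-b)
def proj(c,P):
    K,D,T=c;Ti=np.linalg.inv(T);return cv2.projectPoints(np.array(P,float).reshape(-1,3),cv2.Rodrigues(Ti[:3,:3])[0],Ti[:3,3],K,D)[0][:,0]
E
```

```text
(no output)
```

View pics/c.png

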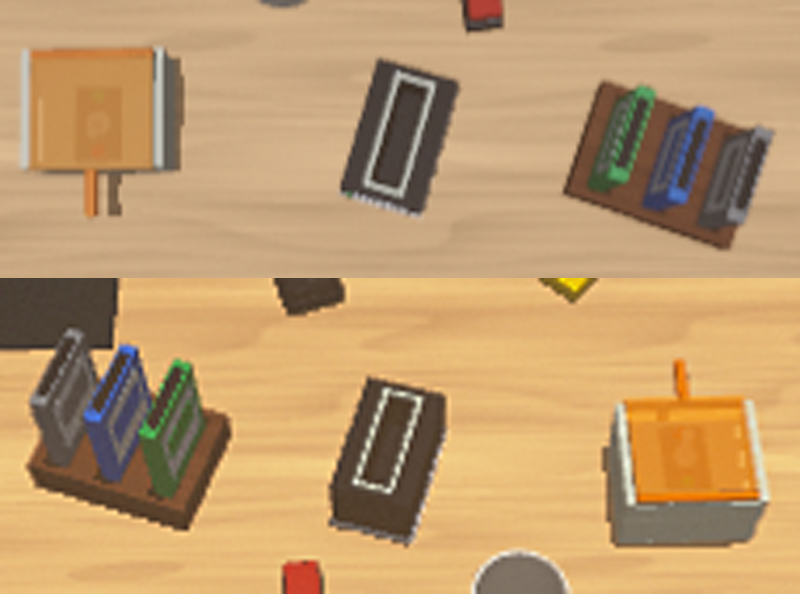

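The crop shows the blue drive's top centred at crop (690,156) in the top view and (112,383) in the scene view. The dock's slot outline is centred at (400,133) and (389,440), and the tab runs from (91,172) to (91,215) and from (680,400) to (679,361).

```bash
python3 - <<'E'
from h import *
t=cam('top');s=cam('scene')
a=lambda u:(220+u[0]/3.478-.36,150+u[1]/3.478-.36)
b=lambda u:(220+u[0]/4.21-.38,165+(u[1]-278)/4.21-.38)
for n,u,v in [("blue ctr",(690,156),(112,383)),("b far(top)",(703,109),(93,418)),("b near",(677,203),(129,348)),
 ("dock",(400,133),(389,440)),("dock1",(399,72),(390,491)),("dock1b",(436,79),(356,483)),("dock2",(401,194),(388,389)),("dock2b",(365,186),(421,397)),
 ("tabtip",(91,215),(679,361)),("tabbase",(91,172),(681,400)),("flapFR-",(155,170),(623,400)),("flapBL",(30,50),(763,500)),("flapFL",(30,170),(746,400)),("flapBR",(155,50),(630,500))]:
    p,e=tri(t,a(u),s,b(v));print(n,p.round(4),round(e,4), onz(t,a(u),.13 if n[0]=='b' else .065 if n[0]=='d' else .078).round(4))
E
```

```text
blue ctr [ 0.5692 -0.26    0.1247] 0.0015 [ 0.5687 -0.258   0.13  ]
b far(top) [ 0.6066 -0.2708  0.1293] 0.0031 [ 0.6065 -0.2691  0.13  ]
b near [ 0.5317 -0.2494  0.1216] 0.0012 [ 0.5312 -0.247   0.13  ]
dock [ 0.5932 -0.0278  0.0656] 0.0006 [ 0.5933 -0.0276  0.065 ]
dock1 [ 0.6448 -0.027   0.0678] 0.0009 [ 0.6452 -0.0266  0.065 ]
dock1b [ 0.6385 -0.057   0.0711] 0.0015 [ 0.6394 -0.0579  0.065 ]
dock2 [ 0.5416 -0.0286  0.0669] 0.0003 [ 0.5418 -0.0285  0.065 ]
dock2b [0.5485 0.001  0.0638] 0.0015 [0.5484 0.0018 0.065 ]
tabtip [0.5225 0.2294 0.0772] 0.0008 [0.5225 0.2297 0.078 ]
tabbase [0.5589 0.23   0.0706] 0.004 [0.5584 0.2304 0.078 ]
flapFR- [0.5606 0.177  0.074 ] 0.0009 [0.5602 0.1768 0.078 ]
flapBL [0.6619 0.2857 0.0747] 0.0005 [0.6613 0.2846 0.078 ]
flapFL [0.5604 0.2843 0.0711] 0.0013 [0.5599 0.2818 0.078 ]
flapBR [0.6615 0.1762 0.0776] 0.0051 [0.6614 0.1787 0.078 ]
```

Both views agree: the blue drive's top is at about (0.569,-0.259,0.127), yaw -0.285. The dock slot is at (0.593,-0.028,0.066), yaw -0.285, and the tab is near (0.53,0.23,0.076) with box yaw about 0. Next I'll work out the move to a hover above the drive.

```bash
cat >> h.py <<'E'
def go(x,y,z,yaw):
    st=arm.get_state();r=R.from_euler('xyz',st['ee_rot']);d=r.inv().apply(np.array([x,y,z])-st['eef_pos'])
    w=(yaw-st['ee_rot'][2]+np.pi)%(2*np.pi)-np.pi
    print('at',st['eef_pos'].round(4),st['ee_rot'].round(4),'shift',d.round(4),'turn',round(-w,4))
E
python3 -c "
from h import *
go(.569,-.259,.29,-3.426)"
```

```text
at [ 0.2044 -0.6429  0.2258] [ 3.1403e+00 -1.0000e-04 -2.8339e+00] shift [-0.4638  0.2555 -0.0639] turn 0.5921
```

The manual's scale: shifts go in units of 100 mm and turns go in units of 0.2 rad. Converting my numbers, -0.464 m is -4.64, 0.2555 m is 2.555, 0.592 rad is 2.96.

```bash
echo '[[[0.03, 0, 0, -0.3, 0], [0.03, 0, 0, -0.64, 0], [0.03, -4.64, 2.555, -0.64, 2.96], [0.03, -4.64, 2.555, -0.64, 2.96], [0.03, -4.64, 2.555, -0.64, 2.96], [0.03, -4.64, 2.555, -0.64, 2.96], [0.03, -4.64, 2.555, -0.64, 2.96], [0.03, -4.64, 2.555, -0.64, 2.96], [0.03, -4.64, 2.555, -0.64, 2.96], [0.03, -4.64, 2.555, -0.64, 2.96], [0.03, -4.64, 2.555, -0.64, 2.96], [0.03, -4.64, 2.555, -0.64, 2.96], [0.03, -4.64, 2.555, -0.64, 2.96], [0.03, -4.64, 2.555, -0.64, 2.96], [0.03, -4.64, 2.555, -0.64, 2.96], [0.03, -4.64, 2.555, -0.64, 2.96], [0.03, -4.64, 2.555, -0.64, 2.96], [0.03, -4.64, 2.555, -0.64, 2.96], [0.03, -4.64, 2.555, -0.64, 2.96], [0.03, -4.64, 2.555, -0.64, 2.96]]]' > path.dat && python3 nudge.py path.dat
python3 - <<'E'
from h import *
go(.569,-.259,.29,-3.426)
st=arm.get_state();f=arm.grab_frame('wrist');cv2.imwrite('pics/w1.png',f[:,:,::-1]);np.save('w1.npy',np.r_[st['eef_pos'],st['ee_rot']])
E
```

```text
t: 1.82
eef_pos: [0.5685, -0.2602, 0.2908]
ee_rot: [-3.142, 0.0, 2.856]
force: [-0.5, 0.8, 0.6]
width: 0.0301
gripper_force: 0.0
at [ 0.5685 -0.2602  0.2908] [-3.1416e+00  2.0000e-04  2.8559e+00] shift [-0.0002  0.0013  0.0008] turn -0.0012
```

View pics/w1.png

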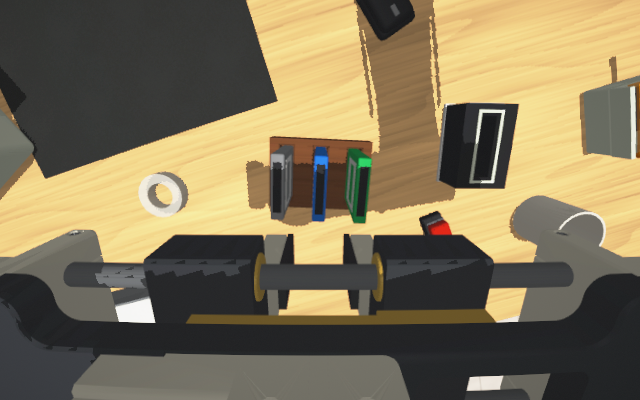

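The blue drive's top runs from (320.5,151) to (319.5,220), and the dock's slot outline has corners near (481,110), (505,111), (494,183) and (470,181). I'll enlarge it for precision.

```bash
python3 - <<'E'
import cv2,numpy as np
a=cv2.imread("pics/w1.png")
cv2.imwrite("pics/w1c.png",np.hstack([cv2.resize(a[140:230,285:355],None,fx=5,fy=5,interpolation=2),cv2.resize(a[100:190,440:525],None,fx=5,fy=5,interpolation=2)]))
E
```

```text
(no output)
```

View pics/w1c.png

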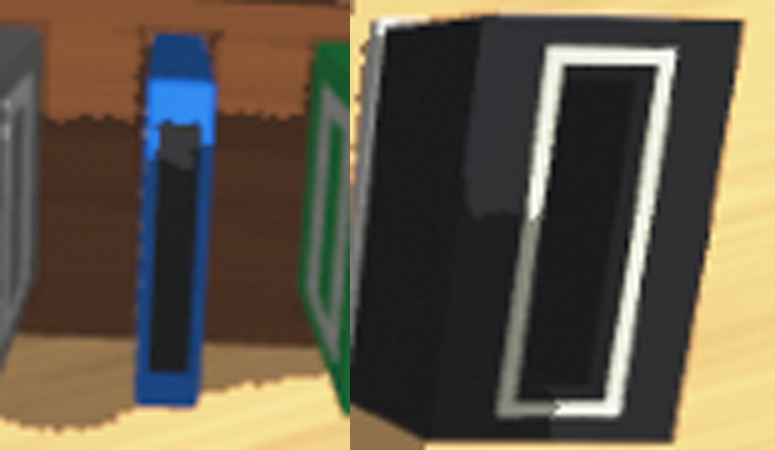

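Near end of the blue top is at (320.6,156.2) and the far end at (318.1,220.6). The dock outline's outer corners are crop (546,46), (676,48), (622,414) and (497,416).

```bash
python3 - <<'E'
from h import *
w=np.load('w1.npy');c=cam('wrist',dict(eef_pos=w[:3],ee_rot=w[3:]));t=cam('top')
g=lambda u,x0,y0:(x0+u[0]/5-.4,y0+u[1]/5-.4)
B=[g(u,285,140) for u in[(147,83),(213,83),(199,405),(136,405)]]
D=[g((u[0]-350,u[1]),440,100) for u in[(546,46),(676,48),(622,414),(497,416)]]
for U,z in((B,.13),(D,.065)):
    P=np.array([onz(c,u,z) for u in U]);print(P.round(4).tolist());m=P.mean(0);d=(P[2]+P[3]-P[0]-P[1])/2;e=(P[1]+P[2]-P[0]-P[3])/2
    print(m.round(4),np.linalg.norm(d),np.linalg.norm(e),'yaw',np.arctan2(d[1],d[0]))
a=lambda u:(220+u[0]/3.478-.36,150+u[1]/3.478-.36)
print(tri(c,np.mean(B,0),t,a((690,156))),tri(c,np.mean(D,0),t,a((400,133))))
go(.569,-.259,.29,-3.426)
E
```

```text
[[0.5318, -0.2558, 0.13], [0.536, -0.2415, 0.13], [0.6096, -0.2658, 0.13], [0.6053, -0.2805, 0.13]]
[ 0.5706 -0.2609  0.13  ] 0.07753200442503315 0.015108152641220297 yaw -0.32149441256905803
[[0.5393, -0.0312, 0.065], [0.5492, 0.0032, 0.065], [0.6453, -0.0234, 0.065], [0.6358, -0.0586, 0.065]]
[ 0.5924 -0.0275  0.065 ] 0.10000477840156773 0.036160729933955964 yaw -0.27316733729202414
(array([ 0.57015208, -0.26024392,  0.12328089]), np.float64(0.0021352519628628362)) (array([ 0.59214519, -0.02727369,  0.06449378]), np.float64(0.0024353285874622473))
at [ 0.5685 -0.2602  0.2908] [3.1416e+00 3.0000e-04 2.8558e+00] shift [-0.0001  0.0013  0.0008] turn -0.0014
```

In the tool's units: -0.0018 m is -0.018, 0.0002 m is 0.002, 0.025 rad is 0.125.

```bash
echo '[[[0.03, -0.018, 0.002, 0.4, 0.125], [0.03, -0.018, 0.002, 0.8, 0.125], [0.03, -0.018, 0.002, 1.2, 0.125], [0.03, -0.018, 0.002, 1.4, 0.125], [0.03, -0.018, 0.002, 1.6, 0.125], [0.03, -0.018, 0.002, 1.8, 0.125], [0.03, -0.018, 0.002, 1.95, 0.125], [0.03, -0.018, 0.002, 2.05, 0.125], [0.03, -0.018, 0.002, 2.05, 0.125], [0.03, -0.018, 0.002, 2.05, 0.125]]]' > path.dat && python3 nudge.py path.dat 30
echo '[[[0.024, 0, 0, 0, 0], [0.02, 0, 0, 0, 0], [0.016, 0, 0, 0, 0], [0.01, 0, 0, 0, 0], [0.01, 0, 0, 0, 0], [0.01, 0, 0, 0, 0], [0.01, 0, 0, 0, 0]]]' > path.dat && python3 nudge.py path.dat 30
```

```text
t: 2.7
eef_pos: [0.5708, -0.2601, 0.0858]
ee_rot: [-3.141, -0.0, 2.832]
force: [0.1, -0.6, 0.4]
width: 0.0296
gripper_force: 0.0
t: 3.28
eef_pos: [0.5716, -0.2596, 0.0866]
ee_rot: [-3.142, 0.001, 2.833]
force: [-0.8, 1.6, 6.2]
width: 0.0161
gripper_force: 29.8
```

In the tool's units: -0.165 m is -1.65, -0.155 m is -1.55.

```bash
echo '[[[0.01, 0, 0, -0.1, 0], [0.01, 0, 0, -0.25, 0], [0.01, 0, 0, -0.45, 0], [0.01, 0, 0, -0.7, 0], [0.01, 0, 0, -1, 0], [0.01, 0, 0, -1.3, 0], [0.01, 0, 0, -1.55, 0], [0.01, 0, 0, -1.65, 0], [0.01, 0, 0, -1.65, 0], [0.01, 0, 0, -1.65, 0]]]' > path.dat && python3 nudge.py path.dat 40
python3 -c "
from h import *
go(.5925,-.0275,.252,np.pi-.280)"
```

```text
t: 4.12
eef_pos: [0.5705, -0.2591, 0.2496]
ee_rot: [3.141, -0.001, 2.832]
force: [-0.5, -0.4, -3.7]
width: 0.0157
gripper_force: 39.8
at [ 0.5705 -0.2591  0.2496] [ 3.1408e+00 -9.0000e-04  2.8321e+00] shift [ 0.0496  0.2273 -0.0022] turn -0.0295
```

```bash
echo '[[[0.01, 0.05, 0.22, 0, 0], [0.01, 0.12, 0.55, 0, -0.05], [0.01, 0.2, 0.92, 0, -0.1], [0.01, 0.28, 1.29, 0, -0.15], [0.01, 0.36, 1.66, 0, -0.15], [0.01, 0.44, 2.02, 0, -0.15], [0.01, 0.496, 2.273, 0, -0.15], [0.01, 0.496, 2.273, 0, -0.15], [0.01, 0.496, 2.273, 0, -0.15], [0.01, 0.496, 2.273, 0, -0.15]]]' > path.dat && python3 nudge.py path.dat
python3 - <<'E'
from h import *
st=arm.get_state();f=arm.grab_frame('wrist');np.save('w2.npy',np.r_[st['eef_pos'],st['ee_rot']])
s=arm.grab_frame('scene')
print(st['eef_pos'],st['ee_rot'],proj(cam('scene'),[.59,-.027,.15]))
W=cv2.resize(f[90:340,180:460],None,fx=2,fy=2,interpolation=2)
u,v=[int(x) for x in proj(cam('scene'),[.59,-.027,.12])[0]]
S=cv2.resize(s[v-60:v+65,u-30:u+30],None,fx=4,fy=4,interpolation=2)
print(u,v)
cv2.imwrite('pics/w2.png',np.hstack([W,S])[:, :,::-1])
E
```

```text
t: 4.95
eef_pos: [0.592, -0.0279, 0.2485]
ee_rot: [-3.14, -0.003, 2.863]
force: [-0.6, 0.3, -2.2]
width: 0.0157
gripper_force: 39.8
[ 0.59201944 -0.02792764  0.24849385] [-3.14000893 -0.00317318  2.86292874] [[311.93028113 189.8248679 ]]
312 194
```

View pics/w2.png

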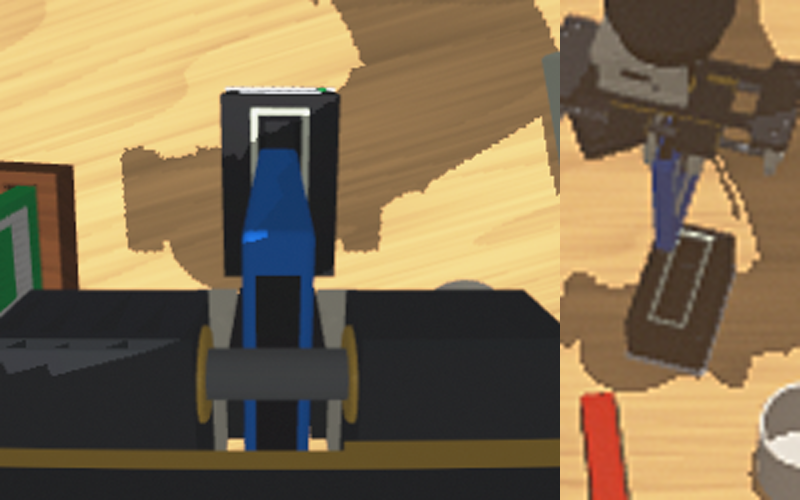

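The drive's near face has its top edge at crop (245..313,230) and its bottom edge at (262..297,150). The dock outline's near edge is at (250..310,110). I'll compare the held drive's offset with the slot.

```bash
python3 - <<'E'
from h import *
w=np.load('w2.npy');st=dict(eef_pos=w[:3],ee_rot=w[3:]);c=cam('wrist',st)
g=lambda u:(180+u[0]/2-.25,90+u[1]/2-.25)
zt=w[2]+.0434
Rt=R.from_euler('xyz',w[3:])
def show(n,u,z):
    p=onz(c,g(u),z);print(n,p.round(4),'tool',Rt.inv().apply(p-w[:3]).round(4))
for n,u,z in[('topL',(245,230),zt),('topR',(313,230),zt),('botL',(262,150),zt-.12),('botR',(297,150),zt-.12),('slotL',(250,110),.065),('slotR',(310,110),.065),('dockL',(222,93),.065),('dockR',(340,93),.065),('dockL2',(224,275),.065),('dockR2',(334,275),.065)]:show(n,u,z)
E
```

```text
topL [ 0.5515 -0.0248  0.2919] tool [ 0.0399 -0.0082 -0.0433]
topR [ 0.5555 -0.0107  0.2919] tool [ 0.0399  0.0065 -0.0433]
botL [ 0.5519 -0.0245  0.1719] tool [ 0.0393 -0.0077  0.0767]
botR [ 0.5559 -0.0104  0.1719] tool [0.0393 0.0071 0.0767]
slotL [ 0.5409 -0.0319  0.065 ] tool [ 0.0475 -0.0176  0.1837]
slotR [0.5508 0.0028 0.065 ] tool [0.0475 0.0184 0.1836]
dockL [ 0.5267 -0.0452  0.065 ] tool [ 0.0575 -0.0343  0.1837]
dockR [0.546  0.0226 0.065 ] tool [0.0576 0.0362 0.1836]
dockL2 [ 0.6377 -0.0786  0.065 ] tool [-0.0584 -0.0359  0.1834]
dockR2 [ 0.6573 -0.0096  0.065 ] tool [-0.0583  0.0359  0.1833]
```

In the tool's units: 0.095 m is 0.95, 0.0007 m is 0.007.

```bash
echo '[[[0.01, -0.005, 0.007, 0.25, 0], [0.01, -0.005, 0.007, 0.55, 0], [0.01, -0.005, 0.007, 0.8, 0], [0.01, -0.005, 0.007, 0.95, 0], [0.01, -0.005, 0.007, 1, 0], [0.01, -0.005, 0.007, 1.05, 0], [0.01, -0.005, 0.007, 1.1, 0], [0.01, -0.005, 0.007, 1.15, 0], [0.01, -0.005, 0.007, 1.2, 0], [0.01, -0.005, 0.007, 1.2, 0]]]' > path.dat && python3 nudge.py path.dat
```

```text
t: 5.88
eef_pos: [0.5934, -0.0274, 0.13]
ee_rot: [-3.142, -0.0, 2.862]
force: [-0.2, -0.6, -3.5]
width: 0.0157
gripper_force: 39.8
```

In the tool's units: 0.0275 m is 0.275, 0.027 m is 0.27.

```bash
echo '[[[0.01, 0, 0, 0.06, 0], [0.01, 0, 0, 0.12, 0], [0.01, 0, 0, 0.17, 0], [0.01, 0, 0, 0.21, 0], [0.01, 0, 0, 0.23, 0], [0.01, 0, 0, 0.25, 0], [0.01, 0, 0, 0.26, 0], [0.01, 0, 0, 0.27, 0], [0.01, 0, 0, 0.275, 0], [0.01, 0, 0, 0.275, 0]]]' > path.dat && python3 nudge.py path.dat
```

```text
t: 6.72
eef_pos: [0.5937, -0.0274, 0.1036]
ee_rot: [3.141, 0.0, 2.863]
force: [-2.1, 0.3, 2.2]
width: 0.0157
gripper_force: 39.8
```

In the tool's units: 0.001 m is 0.01, 0.0005 m is 0.005.

```bash
echo '[[[0.01, 0, 0, 0.005, 0], [0.01, 0, 0, 0.01, 0], [0.01, 0, 0, 0.01, 0], [0.01, 0, 0, 0.01, 0]]]' > path.dat && python3 nudge.py path.dat
```

```text
t: 7.05
eef_pos: [0.5938, -0.0274, 0.1036]
ee_rot: [3.141, 0.001, 2.863]
force: [-5.1, 1.0, 10.1]
width: 0.0158
gripper_force: 39.8
```

In the tool's units: -0.16 m is -1.6, -0.13 m is -1.3.

```bash
echo '[[[0.01, 0, 0, -0.012, 0], [0.02, 0, 0, -0.012, 0], [0.03, 0, 0, -0.012, 0], [0.036, 0, 0, -0.012, 0], [0.036, 0, 0, -0.012, 0], [0.036, 0, 0, -0.012, 0], [0.036, 0, 0, -0.2, 0], [0.036, 0, 0, -0.5, 0], [0.036, 0, 0, -0.9, 0], [0.036, 0, 0, -1.3, 0], [0.036, 0, 0, -1.6, 0], [0.036, 0, 0, -1.6, 0]]]' > path.dat && python3 nudge.py path.dat
python3 -c "
from h import *
go(.53,.23,.265,np.pi)"
```

```text
t: 8.05
eef_pos: [0.5968, -0.0274, 0.2698]
ee_rot: [3.138, 0.011, 2.863]
force: [1.1, -0.3, 0.0]
width: 0.0357
gripper_force: 0.0
at [ 0.5968 -0.0274  0.2698] [3.1378 0.0106 2.8631] shift [0.135  0.2291 0.0043] turn -0.2785
```

```bash
echo '[[[0.036, 1.35, 2.29, 0, -1.4], [0.036, 1.35, 2.29, 0, -1.4], [0.036, 1.35, 2.29, 0, -1.4], [0.036, 1.35, 2.29, 0, -1.4], [0.036, 1.35, 2.29, 0, -1.4], [0.036, 1.35, 2.29, 0, -1.4], [0.036, 1.35, 2.29, 0, -1.4], [0.036, 1.35, 2.29, 0, -1.4], [0.036, 1.35, 2.29, 0, -1.4], [0.036, 1.35, 2.29, 0, -1.4]]]' > path.dat && python3 nudge.py path.dat
python3 - <<'E'
from h import *
st=arm.get_state();f=arm.grab_frame('wrist');np.save('w3.npy',np.r_[st['eef_pos'],st['ee_rot']])
t=arm.grab_frame('top')
print(st['eef_pos'],st['ee_rot'])
W=cv2.resize(f[60:310,180:460],None,fx=2,fy=2,interpolation=2)
T=cv2.resize(t[150:225,305:365],(240,300),interpolation=2);T=cv2.copyMakeBorder(T,0,200,0,0,0)
cv2.imwrite('pics/w3.png',np.hstack([W,T])[:, :,::-1])
E
```

```text
t: 8.88
eef_pos: [0.5269, 0.2297, 0.2619]
ee_rot: [-3.141, -0.0, -3.14]
force: [-1.2, -0.5, -0.1]
width: 0.0359
gripper_force: 0.0
[0.52692062 0.22972938 0.26187863] [-3.14129000e+00 -2.48561919e-04 -3.14043466e+00]
```

View pics/w3.png

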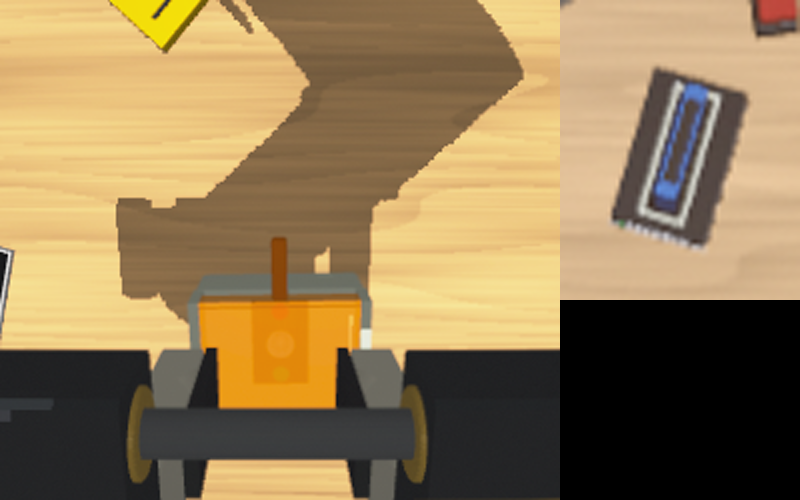

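The drive stands in the dock slot. In the wrist crop the tab's end is at (279.5,238), its base at (279.5,300), and the flap's front edge runs (199,301) to (362,301).

```bash
python3 - <<'E'
from h import *
w=np.load('w3.npy');c=cam('wrist',dict(eef_pos=w[:3],ee_rot=w[3:]));t=cam('top')
g=lambda u:(180+u[0]/2-.25,60+u[1]/2-.25)
a=lambda u:(220+u[0]/3.478-.36,150+u[1]/3.478-.36)
for n,u,z in[('tip',(279.5,238),.08),('base',(279.5,300),.08),('FR',(199,301),.078),('FL',(362,301),.078)]:print(n,onz(c,g(u),z).round(4))
print(tri(c,g((279.5,238)),t,a((91,215))))
print(tri(c,g((199,301)),t,a((155,170))))
go(.53,.23,.265,np.pi)
E
```

```text
tip [0.5202 0.2298 0.08  ]
base [0.5603 0.2299 0.08  ]
FR [0.5618 0.1783 0.078 ]
FL [0.5615 0.2829 0.078 ]
(array([0.52212935, 0.23026022, 0.07312587]), np.float64(0.0014165342612251915))
(array([0.56112257, 0.17756022, 0.07733215]), np.float64(0.002080293120784116))
at [0.5272 0.2291 0.262 ] [-3.1415e+00 -2.0000e-04  3.1413e+00] shift [-0.0028  0.0009 -0.003 ] turn -0.0003
```

Tab confirmed at y=0.230, front edge x≈0.5605, so hinge x≈0.6585 and grip point ≈(0.5325,0.230,0.074).

```bash
echo '[[[0.036, -0.053, 0.009, 0.4, 0], [0.036, -0.053, 0.009, 0.8, 0], [0.036, -0.053, 0.009, 1.2, 0], [0.03, -0.053, 0.009, 1.5, 0], [0.03, -0.053, 0.009, 1.8, 0], [0.03, -0.053, 0.009, 2, 0], [0.03, -0.053, 0.009, 2.07, 0], [0.03, -0.053, 0.009, 2.07, 0], [0.03, -0.053, 0.009, 2.07, 0]]]' > path.dat && python3 nudge.py path.dat
echo '[[[0.02, 0, 0, 0, 0], [0.012, 0, 0, 0, 0], [0.004, 0, 0, 0, 0], [0.004, 0, 0, 0, 0], [0.004, 0, 0, 0, 0], [0.004, 0, 0, 0, 0], [0.004, 0, 0, 0, 0]]]' > path.dat && python3 nudge.py path.dat 12
python3 -c "
import numpy as np
for t in np.arange(0,1.81,.1):
  c,s=np.cos(t),np.sin(t);x=-.126*c-.002*s;z=.126*s-.002*c
  print(round(t,1),'dx',round(-(x+.126),4),'dz',round(-(z+.002),4))"
```

```text
t: 9.73
eef_pos: [0.533, 0.2306, 0.0558]
ee_rot: [3.142, 0.001, -3.141]
force: [0.6, -0.5, 1.0]
width: 0.0301
gripper_force: 0.0
t: 10.32
eef_pos: [0.5327, 0.231, 0.056]
ee_rot: [3.141, 0.001, -3.14]
force: [-1.0, -1.4, 6.2]
width: 0.0097
gripper_force: 12.0
0.0 dx -0.0 dz -0.0
0.1 dx -0.0004 dz -0.0126
0.2 dx -0.0021 dz -0.0251
0.3 dx -0.005 dz -0.0373
0.4 dx -0.0092 dz -0.0492
0.5 dx -0.0145 dz -0.0607
0.6 dx -0.0209 dz -0.0715
0.7 dx -0.0283 dz -0.0816
0.8 dx -0.0368 dz -0.091
0.9 dx -0.0461 dz -0.0995
1.0 dx -0.0562 dz -0.1069
1.1 dx -0.0671 dz -0.1134
1.2 dx -0.0785 dz -0.1187
1.3 dx -0.0904 dz -0.1229
1.4 dx -0.1026 dz -0.1258
1.5 dx -0.1151 dz -0.1275
1.6 dx -0.1277 dz -0.128
1.7 dx -0.1403 dz -0.1272
1.8 dx -0.1527 dz -0.1252
```

```bash
echo '[[[0.004, 0, 0, -0.06, 0], [0.004, -0.004, 0, -0.126, 0], [0.004, -0.021, 0, -0.251, 0], [0.004, -0.05, 0, -0.373, 0], [0.004, -0.092, 0, -0.492, 0], [0.004, -0.145, 0, -0.607, 0], [0.004, -0.209, 0, -0.715, 0], [0.004, -0.283, 0, -0.816, 0], [0.004, -0.368, 0, -0.91, 0], [0.004, -0.461, 0, -0.995, 0], [0.004, -0.562, 0, -1.069, 0], [0.004, -0.671, 0, -1.134, 0], [0.004, -0.785, 0, -1.187, 0], [0.004, -0.904, 0, -1.229, 0], [0.004, -1.026, 0, -1.258, 0], [0.004, -1.151, 0, -1.275, 0], [0.004, -1.277, 0, -1.28, 0], [0.004, -1.277, 0, -1.28, 0], [0.004, -1.277, 0, -1.28, 0]]]' > path.dat && python3 nudge.py path.dat
```

```text
t: 11.9
eef_pos: [0.6611, 0.2328, 0.1842]
ee_rot: [3.139, 0.002, -3.14]
force: [1.3, 4.8, 2.3]
width: 0.01
gripper_force: 12.0
```

In the tool's units: -0.027 m is -0.27, -0.025 m is -0.25.

```bash
echo '[[[0.004, -0.06, 0, 0.005, 0], [0.004, -0.126, 0, 0.008, 0], [0.004, -0.19, 0, 0.018, 0], [0.004, -0.25, 0, 0.028, 0], [0.004, -0.27, 0, 0.032, 0], [0.004, -0.27, 0, 0.032, 0], [0.004, -0.27, 0, 0.032, 0]]]' > path.dat && python3 nudge.py path.dat
```

```text
t: 12.48
eef_pos: [0.6872, 0.2331, 0.1808]
ee_rot: [3.139, 0.001, -3.14]
force: [-0.2, 6.0, 2.2]
width: 0.0097
gripper_force: 12.0
```

```bash
echo '[[[0.004, -0.02, 0, 0.006, 0], [0.004, -0.04, 0, 0.01, 0], [0.004, -0.04, 0, 0.01, 0], [0.004, -0.04, 0, 0.01, 0]]]' > path.dat && python3 nudge.py path.dat
echo '[[[0.012, 0, 0, 0, 0], [0.02, 0, 0, 0, 0], [0.03, 0, 0, 0, 0], [0.03, 0, 0, 0, 0], [0.03, 0, 0, -0.15, 0], [0.03, 0, 0, -0.35, 0], [0.03, 0, 0, -0.6, 0], [0.03, 0, 0, -0.6, 0]]]' > path.dat && python3 nudge.py path.dat
python3 - <<'E'
from h import *
s=arm.grab_frame('scene');c=cam('scene')
u,v=[int(x) for x in proj(c,[.6,.23,.1])[0]]
t=arm.grab_frame('top');p,q=[int(x) for x in proj(cam('top'),[.6,.23,.1])[0]];print(u,v,p,q)
cv2.imwrite('pics/s4.png',np.hstack([cv2.resize(s[v-60:v+60,u-50:u+50],(400,480),interpolation=2),cv2.resize(t[q-60:q+60,p-50:p+50],(400,480),interpolation=2)])[:,:,::-1])
E
```

```text
t: 12.82
eef_pos: [0.6887, 0.2331, 0.1803]
ee_rot: [3.139, -0.002, -3.14]
force: [-11.7, 6.3, 8.3]
width: 0.0102
gripper_force: 12.0
t: 13.48
eef_pos: [0.6932, 0.231, 0.2445]
ee_rot: [3.14, 0.007, -3.141]
force: [0.5, 0.0, 0.9]
width: 0.0296
gripper_force: 0.0
384 198 244 183
```

View pics/s4.png

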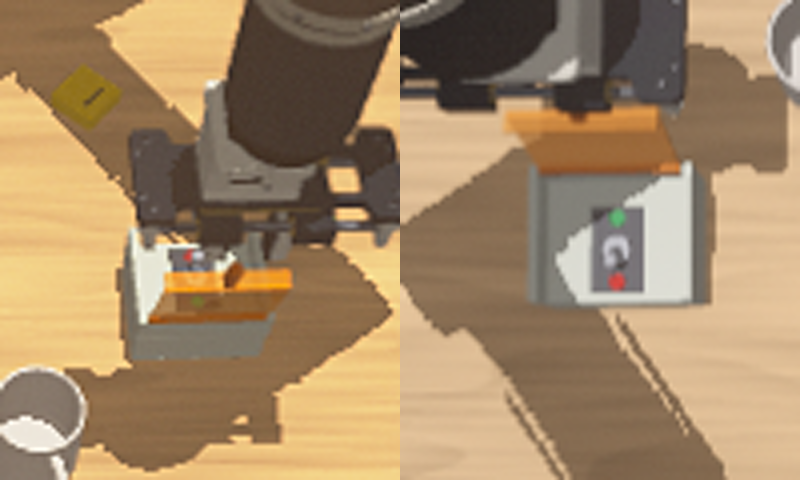

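The flap stands fully open (stop felt). In the top view the ball is at about px (248,185), red mark below it, green above.

```bash
python3 - <<'E'
from h import *
c=cam('top')
for n,u,z in[('ball',(216,248),.069),('red',(217,283),.046),('green',(217,217),.046)]:print(n,onz(c,(194+u[0]/4-.4,123+u[1]/4-.4),z).round(4))
go(.56,.2305,.245,np.pi)
E
echo '[[[0, 0.3, 0, 0, 0], [0, 0.7, 0, 0, 0], [0, 1.1, 0, 0, 0], [0, 1.33, 0, 0, 0], [0, 1.33, 0, 0.3, 0], [0, 1.33, 0, 0.7, 0], [0, 1.33, 0, 1.1, 0], [0, 1.33, 0, 1.4, 0], [0, 1.33, 0, 1.65, 0], [0, 1.33, 0, 1.78, 0], [0, 1.33, 0, 1.83, 0], [0, 1.33, 0, 1.83, 0], [0, 1.33, 0, 1.83, 0]]]' > path.dat && python3 nudge.py path.dat
```

```text
ball [0.6018 0.228  0.069 ]
red [0.5781 0.2314 0.046 ]
green [0.6278 0.2325 0.046 ]
at [0.6915 0.2309 0.2401] [ 3.1405e+00  1.9000e-03 -3.1413e+00] shift [ 0.1315 -0.0003 -0.0051] turn 0.0003
t: 14.67
eef_pos: [0.5582, 0.2308, 0.0561]
ee_rot: [-3.141, -0.0, -3.141]
force: [-0.3, 0.3, 0.5]
width: 0.0005
gripper_force: 0.0
```

In the tool's units: -0.04 m is -0.4, -0.037 m is -0.37.

```bash
echo '[[[0, 0, 0, -0.05, 0], [0, -0.06, 0, -0.05, 0], [0, -0.12, 0, -0.05, 0], [0, -0.18, 0, -0.05, 0], [0, -0.23, 0, -0.05, 0], [0, -0.28, 0, -0.05, 0], [0, -0.33, 0, -0.05, 0], [0, -0.37, 0, -0.05, 0], [0, -0.4, 0, -0.05, 0], [0, -0.4, 0, -0.05, 0]]]' > path.dat && python3 nudge.py path.dat
```

```text
t: 15.5
eef_pos: [0.5973, 0.2309, 0.0605]
ee_rot: [-3.141, -0.002, -3.141]
force: [-7.1, 3.0, 4.4]
width: 0.0005
gripper_force: 3.9
```

```bash
echo '[[[0, -0.01, 0, 0, 0], [0, -0.02, 0, 0, 0], [0, -0.02, 0, 0, 0]]]' > path.dat && python3 nudge.py path.dat
echo '[[[0, 0.1, 0, 0, 0], [0, 0.3, 0, 0, 0], [0, 0.4, 0, 0, 0], [0, 0.4, 0, -0.4, 0], [0, 0.4, 0, -0.8, 0], [0, 0.4, 0, -1.2, 0], [0, 0.4, 0, -1.6, 0], [0, 0.4, 0, -1.9, 0], [0, 0.4, 0, -1.9, 0], [0, 0.4, 0, -1.9, 0]]]' > path.dat && python3 nudge.py path.dat
python3 - <<'E'
from h import *
t=arm.grab_frame('top');f=arm.grab_frame('wrist');st=arm.get_state();print(st['eef_pos'])
cv2.imwrite('pics/s5.png',np.hstack([cv2.resize(f[150:270,270:370],(400,480),interpolation=2),cv2.resize(t[123:243,194:294],(400,480),interpolation=2)])[:,:,::-1])
go(.691,.2325,.245,np.pi)
E
```

```text
t: 15.75
eef_pos: [0.5976, 0.2309, 0.0603]
ee_rot: [-3.141, -0.004, -3.141]
force: [-11.4, 4.2, 7.6]
width: 0.001
gripper_force: 6.7
t: 16.58
eef_pos: [0.5608, 0.2314, 0.2534]
ee_rot: [3.139, 0.004, -3.141]
force: [0.1, -0.4, -0.9]
width: 0.0005
gripper_force: 0.0
[0.55950669 0.23063735 0.25019611]
at [0.5595 0.2306 0.2502] [-3.1414e+00 -7.0000e-04 -3.1409e+00] shift [-0.1315  0.0018  0.0051] turn 0.0007
```

View pics/s5.png

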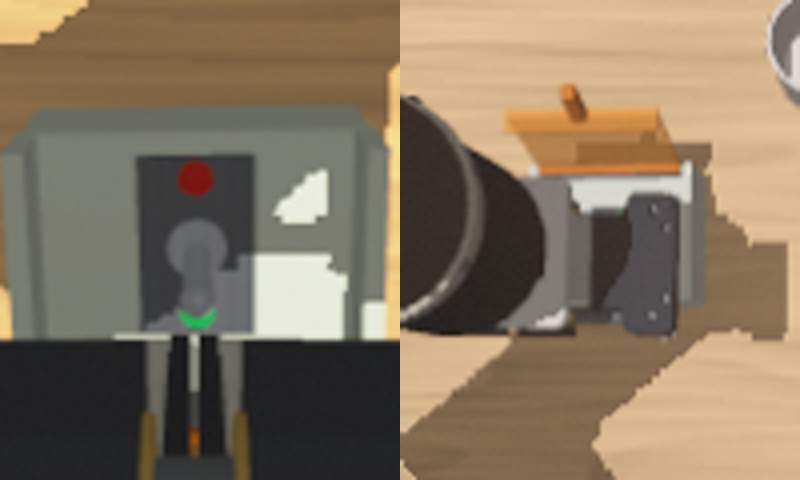

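The toggle leans to the green mark and the stop was felt. Re-pinching the tab.

In the tool's units: -0.129 m is -1.29, 0.069 m is 0.69.

```bash
echo '[[[0.03, -0.3, 0.018, -0.05, 0], [0.03, -0.7, 0.018, -0.05, 0], [0.03, -1.05, 0.018, -0.05, 0], [0.03, -1.29, 0.018, -0.05, 0], [0.03, -1.29, 0.018, 0, 0], [0.03, -1.29, 0.018, 0.3, 0], [0.03, -1.29, 0.018, 0.55, 0], [0.03, -1.29, 0.018, 0.69, 0], [0.03, -1.29, 0.018, 0.69, 0], [0.03, -1.29, 0.018, 0.69, 0], [0.02, -1.29, 0.018, 0.69, 0], [0.012, -1.29, 0.018, 0.69, 0], [0.004, -1.29, 0.018, 0.69, 0], [0.004, -1.29, 0.018, 0.69, 0], [0.004, -1.29, 0.018, 0.69, 0], [0.004, -1.29, 0.018, 0.69, 0]]]' > path.dat && python3 nudge.py path.dat 12
python3 -c "
import numpy as np
f=lambda t:(-.126*np.cos(t)-.002*np.sin(t),.126*np.sin(t)-.002*np.cos(t))
x0,z0=f(1.8)
for t in np.arange(1.7,-.01,-.1):
  x,z=f(t);print('dx',round(x0-x,4),'dz',round(z0-z,4))"
```

```text
t: 18.02
eef_pos: [0.6894, 0.2333, 0.1831]
ee_rot: [3.141, 0.002, -3.14]
force: [-1.2, 2.5, 4.3]
width: 0.0098
gripper_force: 12.0
dx 0.0124 dz -0.002
dx 0.025 dz -0.0028
dx 0.0376 dz -0.0024
dx 0.0501 dz -0.0007
dx 0.0623 dz 0.0023
dx 0.0742 dz 0.0064
dx 0.0856 dz 0.0118
dx 0.0964 dz 0.0182
dx 0.1066 dz 0.0257
dx 0.1159 dz 0.0342
dx 0.1243 dz 0.0435
dx 0.1318 dz 0.0537
dx 0.1382 dz 0.0645
dx 0.1435 dz 0.0759
dx 0.1476 dz 0.0878
dx 0.1506 dz 0.1001
dx 0.1522 dz 0.1126
dx 0.1527 dz 0.1252
```

```bash
echo '[[[0.004, 0.06, 0, -0.01, 0], [0.004, 0.124, 0, -0.02, 0], [0.004, 0.25, -0.005, -0.028, 0], [0.004, 0.376, -0.005, -0.024, 0], [0.004, 0.501, -0.005, -0.007, 0], [0.004, 0.623, -0.01, 0.023, 0], [0.004, 0.742, -0.01, 0.064, 0], [0.004, 0.856, -0.01, 0.118, 0], [0.004, 0.964, -0.015, 0.182, 0], [0.004, 1.066, -0.015, 0.257, 0], [0.004, 1.159, -0.015, 0.342, 0], [0.004, 1.243, -0.02, 0.435, 0], [0.004, 1.318, -0.02, 0.537, 0], [0.004, 1.382, -0.02, 0.645, 0], [0.004, 1.435, -0.02, 0.759, 0], [0.004, 1.476, -0.02, 0.878, 0], [0.004, 1.506, -0.02, 1.001, 0], [0.004, 1.522, -0.02, 1.126, 0], [0.004, 1.527, -0.02, 1.21, 0], [0.004, 1.527, -0.02, 1.21, 0]]]' > path.dat && python3 nudge.py path.dat
```

```text
t: 19.68
eef_pos: [0.536, 0.2308, 0.0601]
ee_rot: [-3.141, -0.0, -3.14]
force: [2.4, 2.4, -0.3]
width: 0.0099
gripper_force: 12.0
```

```bash
echo '[[[0.004, 0.003, 0, 0.02, 0], [0.004, 0.003, 0, 0.04, 0], [0.004, 0.003, 0, 0.06, 0], [0.004, 0.003, 0, 0.06, 0], [0.004, 0.003, 0, 0.06, 0]]]' > path.dat && python3 nudge.py path.dat
```

```text
t: 20.1
eef_pos: [0.5366, 0.231, 0.0569]
ee_rot: [3.141, 0.002, -3.14]
force: [-2.6, 1.5, 14.2]
width: 0.0097
gripper_force: 12.0
```

The manual's scale: shifts go in units of 100 mm and turns go in units of 0.2 rad. Converting my numbers, -0.045 m is -0.45, -0.035 m is -0.35.

```bash
echo '[[[0.004, 0, 0, 0, 0], [0.016, 0, 0, 0, 0], [0.03, 0, 0, 0, 0], [0.03, 0, 0, 0, 0], [0.03, 0, 0, -0.2, 0], [0.03, 0, 0, -0.45, 0], [0, 0, 0, -0.45, 0], [0, 0, 0, -0.45, 0], [0, 0, 0, -0.45, 0], [0, 0, 0, -0.45, 0], [0, 0, 0, -0.35, 0], [0, 0, 0, -0.3, 0], [0, 0, 0, -0.27, 0], [0, 0, 0, -0.24, 0], [0, 0, 0, -0.23, 0], [0, 0, 0, -0.23, 0]]]' > path.dat && python3 nudge.py path.dat
```

```text
t: 21.43
eef_pos: [0.5352, 0.2301, 0.0793]
ee_rot: [-3.14, -0.001, -3.14]
force: [-11.0, -2.6, 22.6]
width: 0.0001
gripper_force: 11.0
```

The tab top stops the fingers at z=0.079, which is the shut height. Retreating and checking.

In the tool's units: -0.18 m is -1.8, -0.14 m is -1.4.

```bash
echo '[[[0, 0, 0, -0.2, 0], [0, 0, 0, -0.6, 0], [0, 0, 0, -1, 0], [0, 0, 0, -1.4, 0], [0, 0.4, 0, -1.8, 0], [0, 0.8, 0, -1.8, 0], [0, 1, 0, -1.8, 0], [0, 1, 0, -1.8, 0], [0, 1, 0, -1.8, 0]]]' > path.dat && python3 nudge.py path.dat
python3 - <<'E'
from h import *
s=arm.grab_frame('scene');t=arm.grab_frame('top');print(arm.get_state()['force'])
cv2.imwrite('pics/s6.png',np.vstack([cv2.resize(s[165:265,215:415],(600,300),interpolation=2),cv2.resize(t[130:230,230:430],(600,300),interpolation=2)])[:,:,::-1])
E
```

```text
t: 22.18
eef_pos: [0.435, 0.2308, 0.2585]
ee_rot: [3.14, 0.001, -3.139]
force: [-0.5, -0.6, -0.1]
width: 0.0007
gripper_force: 0.0
[-0.18219901  0.336823   -0.74961353]
```

View pics/s6.png

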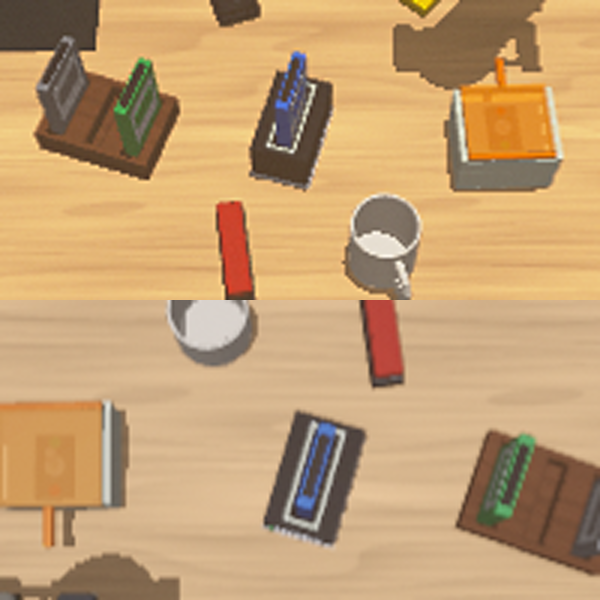

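The drive is upright in the dock, the flap is shut, and the other objects haven't moved.

```bash
python3 -c "
from station import arm
print(arm.job_done())"
```

```text
the job is handed in; nothing more can be done
None
```

The job is handed in: the blue drive is seated upright in the dock, the toggle is over to its green mark, the flap is shut again, and the other two drives and the desk items look untouched; the last robot clock reading was about 22 s.

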